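# Set the windowed cell in the light tester and switch the lamp on

### The arm

A 6-joint arm with a two-finger parallel gripper is mounted at the origin on the work surface. World frame = base frame: x ahead of the robot, y to its left, z up, the work surface at z = 0. Lengths are in m, angles in rad, forces in N, time in s.
With the tool pointing down it reaches from about 0.35 to 0.875 m from the base axis. Payload 4.2 kg.
Tool frame: the origin (TCP) lies at the very end of the fingers, on their centre line; the grasp point (between the pads) lies 19 mm behind it; y points along the fingers, z is the direction in which the jaws open and shut, and the axes are right-handed (so a half turn about y gives the same grasp; the last joint's range is limited). The gripper opens to 85 mm and grips with 20 to 120 N. Pads are 22 mm wide; open, the fingers measure 114 mm over their backs; the gripper's body (76 mm by 85 mm) begins 54 mm behind the grasp point. The pads swing forward as they close: fully open they stand 13 mm farther back than shut.
Start: joints at [0.259, 0.385, 0.008, 0, -1.194, -0.259], TCP at [0.625, 0, 0.204] pointing down, gripper open.
Joint ranges: [-3.14, 3.14], [-1.21, 2.06], [-1.07, 1.41], [-3.16, 2.05], [-2.99, -0.16], [-3.1, 3.1]. Speed limits (rad/s): [2.79, 2.79, 3.14, 3.14, 3.14, 3.14].

### API

Orientations are given as a 3x3 rotation matrix whose columns are the frame's x, y, z axes.
In Python, from station import env, jaws, ik, get_state, capture, order gives the robot as it stands. The module is installed in compiled form; this text tells all that it offers. Calls block until the motion is done:
- env.reach(position, orientation): joint-space move of the TCP to a pose.
- env.move_linear(position, attitude=None, rate=0.15): straight line of the TCP; attitude=None keeps the orientation; rate is the mean speed in m/s.
- env.movej(angles): joint-space move.
- jaws.command_gripper(opening): finger opening in m; the grip force is fixed at half the most; returns when the fingers have stopped.
- env.hold(seconds).
- ik(position, orientation): joint angles nearest the present ones, or None.
- get_state(): the state.
- capture(name): name is "scene" or "side" or "wrist"; returns a dict with "frame" (420x560x3 uint8, red, green, blue), "camera_matrix" (3x3 intrinsics, pixels), "rvec" (rotation vector, rad) and "tvec" (3), from world to camera coordinates, as OpenCV has them. Camera axes: x right, y down, z forward; pixel columns grow to the right and rows downward; lengths in m; the calibration is good to about 2 mm. A picture is of the moment at which its call begins. There is no depth.
A pose or a line that the arm cannot do raises env.IKError and nothing moves.
- order.finish_job(): hands the job in, once; it reports no verdict.
The state is a dict: "time_s": time; "joint_positions": joint angles; "qvel": joint speeds; "effort": joint torques, N m; "tool_pos": TCP position; "ee_rot": TCP orientation; "wrist_force": force on the tool from outside, world axes, zero at the start; "moment": the same for the moment, N m; "finger_gap": finger opening in m.
Only numpy, scipy, OpenCV 4.12 (cv2) and the standard library are available. Lean on these libraries where they do the work, as an engineer would, in place of code of your own. Each camera call takes 0.05 s, during which the arm holds its last target. There are 200 camera calls.

### The job

Take the cell with the clear windows out of the wooden rack and stand it upright on the rubber mat; let go of it there, because it must be taken by its other two sides to fit between the lamp and sensor boxes. Then lower it, without dropping it, fully home into the square socket of the light tester so that its clear windows face the lamp and the sensor, let go, and only then push the lamp switch lever all the way over to its other side. Do not tip the cell over, and leave everything else on the bench where it is.

Things in the scene. Friction and masses are not known exactly. Their poses are not given: they have to be found in the camera images.
- cell: Upright grey square post 44 x 44 x 120 mm, 0.25 kg (varies), a clear window 31 to 81 mm up in two opposite faces. Upper 40 mm: solid head, can be gripped on any side. A steel rib on top, 3 mm high, 10 wide, runs from window side to window side. Origin: centre of underside; x through the windows (along the rib), z up. Starts in a rack slot, windows at the slot's open ends.
- rack: Fixed plywood rack, three slots along its y (centres at -64, 0, +64 mm). Base 68 x 208 x 10 mm, posts stand on it; lips rise 6 mm more along both long edges. Dividers 12 mm thick, 44 mm deep in x, rise to 130 mm, level with the cell's top, 4 mm from each post: grip a post only across the slot's open ends (closing along rack x). Origin: centre of underside.
- blank_a: Plain grey post without windows, 44 x 44 x 100 mm, 20 mm shorter than the cell and with a flat top, standing in another slot of the rack. Not to be moved. Origin: centre of the underside.
- blank_b: A second plain post like blank_a, in the remaining slot. Not to be moved.
- mat_pad: Black square rubber mat, 110 x 110 x 3 mm, fixed flat on the bench between rack and tester: the place to stand the cell for the change of grip. Origin: centre of the underside.
- tester: Fixed light tester: 12 mm board, 120 mm in x, y -175 to +85 mm. Along its y: switch, lamp box (y -85 to -30, vent ribs on top), socket, sensor box (y +30 to +75, round cap). Boxes 70 mm in x, 139 mm high, level with the seated cell's top and 8 mm from it: the cell goes in only gripped along tester x. Light runs along y, 76 mm up. Origin: under the socket centre, at bench height.
- seat (a point): Centre of the socket's floor, 19 mm above the bench; axes as the tester's. The socket is a black block 72 x 56 mm with a square 47 x 47 mm hole 28 mm deep; the mouth, chamfered 4 mm, is 47 mm above the bench. Fully home, the cell's origin is here and its x axis lies along the tester's y (either way round).
- switch (a joint): Lamp switch lever's angle: starts between 0 and 0.15 rad (off, leaning to the tester's -x side), grows as the lever swings over to +x, ends at a stop at 1.0 rad (on). It stays where it is left; light friction, about 1 N at the ball.
- switch_tip (a point): Centre of the black ball (26 mm) on the switch lever. Pivot at tester x 0, y -140 mm, 34 mm above the bench; ball 80 mm from it, 104 to 114 mm above the bench. It swings in the tester's x-z plane: ball at x = -38 mm at joint 0, +38 mm at 1.0. Switch block 70 x 50 x 25 mm below it.
- screwdriver: Screwdriver with a black handle lying on the bench before the tester. A bystander.
- glue: White bottle, 52 mm diameter, 130 mm high, standing behind the mat. A bystander.
- jar: Small glass jar with steel lid, 56 mm diameter, 60 mm high, standing before the rack. A bystander.
- gear: Wooden gear, 106 mm across and 12 mm thick, lying behind the rack. A bystander.
- tape: Black tape roll, 90 mm diameter, 45 mm high, lying flat behind the tester. A bystander.
There are look-alikes about, which are no part of the job. There is more than one size of the mat_pad; the one meant has the size given above.

How it is judged:
On the way, in this order (a step that is already met when the one before it is completed fails the run):
1. the cell stands upright on the rubber mat, let go (horizontal distance between cell and mat_pad below 0.06 m and contact force between cell and mat_pad above 0.5 N and angle between cell's own z axis and vertical below 0.08 rad and contact force between the fingers and cell below 0.1 N), for 0.2 s.
2. the cell is fully home in the tester's socket with its windows in the light path, let go (horizontal distance between cell and seat below 0.005 m and z of cell in the frame of seat below 0.004 m and angle between cell's own z axis and vertical below 0.08 rad and angle between the x axis of cell and the y axis of tester, either way round below 0.12 rad and contact force between the fingers and cell below 0.1 N), for 0.2 s.
3. the lamp switch is pushed over to its far stop (value of joint switch above 0.88 rad), for 0.1 s.
At the end, for the whole second after the job is handed in: The cell rests released in the socket, fully home (within 4 mm of the floor, 5 mm of the centre, 0.08 rad of upright), its windows within 0.12 rad of the light axis, and the switch lever is over at the far stop (joint above 0.88 of 1.0 rad) (all of step 2 and value of joint switch above 0.88 rad and linear speed of cell below 0.02 m/s); the robot touches nothing.
It fails at once if the cell is tipped over (angle between cell's own z axis and vertical above 0.6 rad).
It fails at once if the cell is dropped into or onto the tester (let go more than 15 mm above the socket's floor) (horizontal distance between cell and seat below 0.06 m and z of cell in the frame of seat above 0.015 m and contact force between the fingers and cell below 0.1 N).
It fails at once if a bystander or one of the blank posts is moved more than 40 mm (distance of any of screwdriver, glue, jar, gear, tape, blank_a, blank_b from where it was at the start of the episode above 0.04 m).
It also fails if it takes over 67 s, if anything falls off the work surface, if the arm or the gripper's body presses on something with over 40 N, if the wrist force passes 120 N, or if a joint passes its speed limit or range.

## Working session

There is one attempt and no reset: what is moved stays moved. The work goes in short steps, each a Python script; the robot and the scene stay as the last script left them, time stands still between calls to the robot, and variables do not carry over. Pictures are saved under pics/ and viewed, about 8 in all and at most 12, crops included, and the job is handed in when it is done.

```bash
mkdir -p pics; cat > h.py <<'E'
import numpy as np, cv2
from station import env, jaws, ik, get_state, capture, order
def cam(c):
    return np.array(c["camera_matrix"],float), cv2.Rodrigues(np.array(c["rvec"],float))[0], np.array(c["tvec"],float).ravel()
def px2w(c,u,v,z):
    K,R,t=cam(c); d=R.T@np.linalg.solve(K,[u,v,1.]); o=-R.T@t
    return o+d*(z-o[2])/d[2]
def w2px(c,P):
    return cv2.projectPoints(np.array(P,float).reshape(-1,1,3),np.array(c["rvec"],float),np.array(c["tvec"],float),np.array(c["camera_matrix"],float),None)[0].reshape(-1,2)
def snap(n,f):
    c=capture(n); cv2.imwrite(f"pics/{f}.png",c["frame"][:,:,::-1]); 
    import pickle; pickle.dump({k:np.array(c[k]) for k in c},open(f"pics/{f}.pkl","wb")); return c
def load(f):
    import pickle; return pickle.load(open(f"pics/{f}.pkl","rb"))
E
python3 - <<'E'
from h import *
for n in("scene","side"):
    c=snap(n,n+"0"); K,R,t=cam(c); print(n,K[0,0],-R.T@t,R[2])
s=get_state(); print(s["time_s"],s["ee_rot"],s["finger_gap"])
E
```

```text
scene 402.506858712923 [ 1.18844506 -0.18397264  0.74710858] [-0.69862836  0.1869814  -0.69062028]
side 441.3763705657177 [ 0.25673836 -0.71819922  0.87210429] [ 0.23743049  0.66811159 -0.70516216]
0.1 [[ 1.27695946e-04 -1.94043200e-03 -9.99998109e-01]
 [ 9.99999988e-01 -8.97752341e-05  1.27870389e-04]
 [-9.00231882e-05 -9.99998113e-01  1.94042051e-03]] 0.0849668570200919
```

View pics/scene0.png

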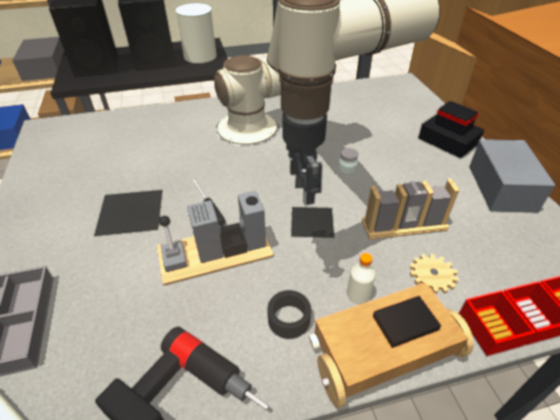

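View pics/side0.png

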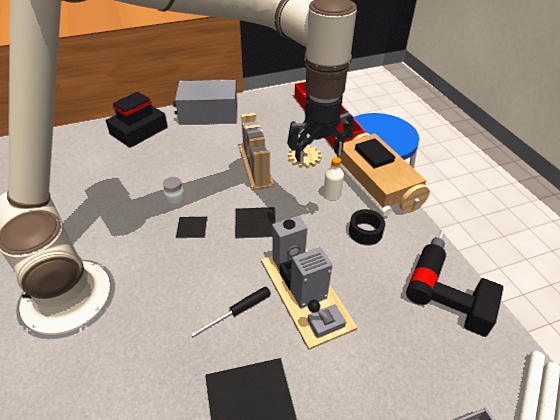

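The scene view shows the rack at about (410,210) with the windowed cell in its middle slot. The mat is at (312,222) and the tester at (215,240), with the switch on its left. I'll enlarge both to measure.

```bash
python3 - <<'E'
import cv2,numpy as np
a=cv2.imread("pics/scene0.png")
def crop(a,x,y,w,h,s):
    o=cv2.resize(a[y:y+h,x:x+w],None,fx=s,fy=s,interpolation=cv2.INTER_CUBIC)
    for i in range(0,w,10):
        if (x+i)%10==0: cv2.putText(o,str(x+i),(i*s,8),0,.3,(0,0,255),1); cv2.line(o,(i*s,0),(i*s,h*s),(0,0,255) if (x+i)%50==0 else (120,120,255),1) if (x+i)%20==0 else None
    for j in range(0,h,10):
        cv2.putText(o,str(y+j),(0,j*s+4),0,.3,(255,0,0),1); 
        if (y+j)%20==0: cv2.line(o,(0,j*s),(w*s,j*s),(255,150,150),1)
    return o
cv2.imwrite("pics/c1.png",np.vstack([crop(a,150,180,190,105,4)[:, :760],crop(a,330,170,190,45,4)])[:600])
cv2.imwrite("pics/c1.png",crop(a,150,180,190,110,4))
cv2.imwrite("pics/c2.png",crop(a,350,170,120,75,6))
E
```

```text
(no output)
```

View pics/c1.png

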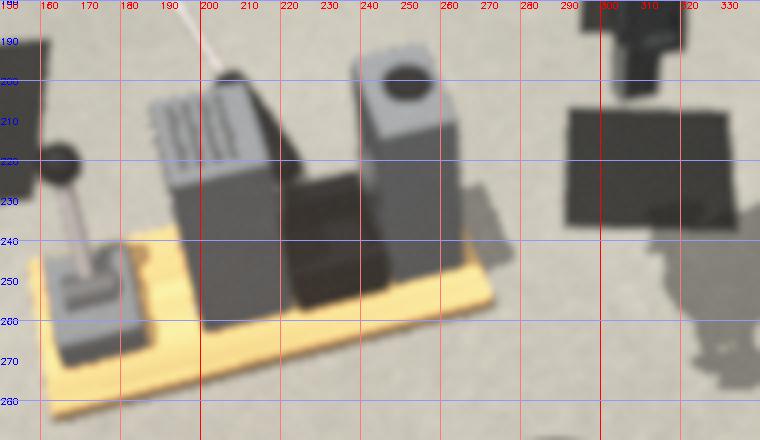

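View pics/c2.png

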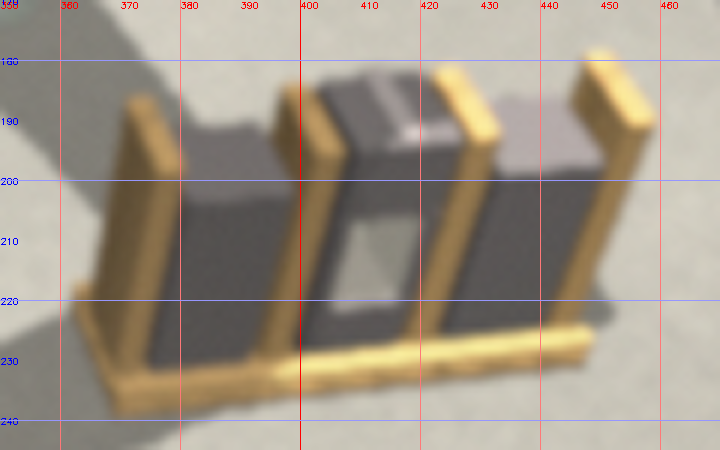

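```bash
cat > fit.py <<'E'
from h import *
from scipy.optimize import least_squares
def fit(obs,p0):  # obs: list of (cam, model pts, px)
    def T(p,m): 
        c,s=np.cos(p[2]),np.sin(p[2]); m=np.array(m,float)/1000
        return np.c_[p[0]+c*m[:,0]-s*m[:,1],p[1]+s*m[:,0]+c*m[:,1],m[:,2]]
    f=lambda p:np.concatenate([(w2px(c,T(p,m))-np.array(q)).ravel() for c,m,q in obs])
    r=least_squares(f,p0,loss="soft_l1"); return r.x,f(r.x).reshape(-1,2)
E
python3 - <<'E'
from fit import *
c=load("scene0")
m=[(60,-175,0),(60,85,0),(35,-85,12),(35,-85,139),(35,-30,139),(-35,-85,139),(-35,-30,139),(35,30,139),(35,75,139),(-35,30,139),(-35,75,139),(35,75,12),(35,30,12)]
q=[(163,284.5),(273,256.5),(201,263),(193,227),(219.5,220.5),(187.5,205),(211,200),(246,215),(263.5,210),(237.5,196),(257,191),(265.5,246.5),(249,250.5)]
p,r=fit([(c,m,q)],[.6,-.25,0]); print("tester",p,r.round(1).tolist())
m=[(34,-104,0),(34,104,0)]+[(x,y,130) for y in(-102,-90,-38,-26,26,38,90,102) for x in(22,-22)]
q=[(369.5,238.5),(447.5,230.5),(376.7,199),(371,186.7),(380.8,197.5),(375.5,186),(403.3,196.7),(396.3,185.3),(407.7,195.3),(400.8,184.3),(428.8,193.8),(422.5,182),(433.3,192),(427,181),(455,191.7),(447.5,180),(459.2,190),(452,178.7)]
p,r=fit([(c,m,q)],[.6,.25,0]); print("rack",p,r.round(1).tolist())
m=[(55,-55,3),(55,55,3),(-55,55,3),(-55,-55,3)]
q=[(291.3,236.5),(334,237.5),(332,208),(292.2,207)]
print("mat",[px2w(c,*a,.003).round(3) for a in q]); p,r=fit([(c,m,q)],[.6,.0,0]); print(p,r.round(1).tolist())
print("ball",[px2w(c,164.5,220.7,z) for z in(.104,.110)])
E
```

```text
tester [ 0.53088271 -0.1360519   0.06331474] [[0.4, 1.5], [1.0, 1.1], [-0.3, 1.3], [-0.9, -0.9], [-1.5, -0.2], [-0.4, -0.4], [0.6, -0.7], [-0.7, -0.9], [1.8, -0.4], [0.1, -2.2], [-0.4, -1.3], [1.4, 1.2], [-0.2, 1.8]]
rack [ 0.57123856  0.30012373 -0.11255362] [[-0.9, 2.4], [0.1, 1.6], [-0.5, -0.2], [-0.6, -0.2], [0.4, 0.8], [-0.2, 0.0], [-0.3, -0.6], [0.1, -1.3], [0.2, 0.3], [0.4, -0.8], [0.5, -0.3], [-0.6, -0.5], [1.0, 1.0], [-0.3, 0.1], [0.3, -0.8], [-0.4, -0.9], [1.0, 0.4], [-0.2, -0.1]]
mat [array([0.533, 0.01 , 0.003]), array([0.563, 0.112, 0.003]), array([0.461, 0.144, 0.003]), array([0.429, 0.041, 0.003])]
[ 0.49622956  0.07709561 -0.29435897] [[-0.6, 0.2], [0.7, 0.4], [0.4, -0.4], [-0.6, -0.4]]
ball [array([ 0.50269762, -0.27911441,  0.104     ]), array([ 0.50909543, -0.27822677,  0.11      ])]
```

The fits are plausible: mat sides come out near 107 mm, and rack residuals are mostly under 1 px. Next I'll look from the wrist above the rack for a better fit before gripping.

```bash
cat >> h.py <<'E'
def rot(th):
    z=np.array([-np.cos(th),-np.sin(th),0]); y=np.array([0,0,-1.]); return np.c_[np.cross(y,z),y,z]
E
python3 - <<'E'
from h import *
R=rot(-.1126)
env.reach([.571,.300,.27],R)
c=snap("wrist","w1"); K,Rc,t=cam(c); print(K[0,0],-Rc.T@t,Rc[2])
from h import w2px
print(w2px(c,[[.571,.3,.13]]))
cv2.imwrite("pics/w1b.png",cv2.resize(c["frame"][:,:,::-1],None,fx=1.42,fy=1.42,interpolation=cv2.INTER_CUBIC))
print(get_state()["joint_positions"],get_state()["time_s"])
for n,p,th in(("mat",[.497,.077,.2],.063+np.pi/2),("mat",[.497,.077,.2],.063-np.pi/2),("tes",[.531,-.136,.2],.063)): print(n,ik(p,rot(th)))
E
```

```text
359.31803142152376 [0.56196206 0.22682749 0.44068301] [ 0.03124062  0.28255695 -0.95874167]
[[284.66286881 188.29538496]]
[ 7.32223883e-01  3.85873759e-01  1.72802004e-01  5.14393653e-05
 -1.35871565e+00 -8.46402721e-01] 1.3417
mat [ 0.47705088  0.17957777 -0.29092359  0.         -1.10029497  1.15674545]
mat [ 0.47705088  0.17957777 -0.29092359  0.         -1.10029497 -1.98484721]
tes [ 0.04509677  0.25717443 -0.18823202  0.         -1.12538988  0.01790323]
```

View pics/w1b.png

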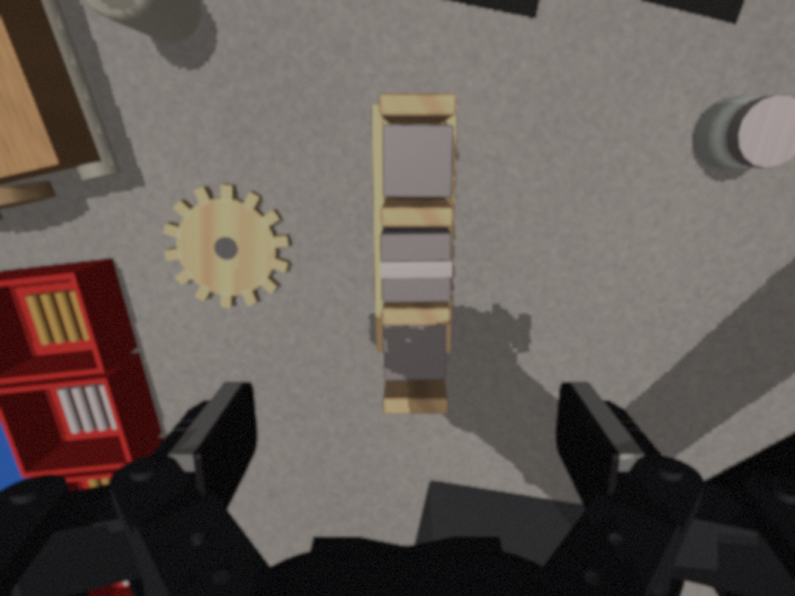

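The wrist view shows the cell's rib from (381,270) to (452,270) in the enlarged image, so it is the middle post. The rack is nearly square to the tool.

```bash
python3 - <<'E'
from fit import *
c=load("w1"); s=1.42
a,b=px2w(c,381.5/s,270/s,.133),px2w(c,452/s,270/s,.133); print(a,b,np.linalg.norm(a-b),(a+b)/2)
# wrist up in image = +/-? corners of divider tops and cell
m=[];q=[]
import itertools
# image left = rack +x (away from robot), image down = rack +y?
K,Rc,t=cam(c); print("img axes in world",Rc[0],Rc[1])
m=[(22,-102,130),(-22,-102,130),(22,-38,130),(-22,-38,130),(22,38,130),(-22,38,130),(22,90,130),(-22,90,130)]
q=[(380,95),(455,95),(382,208),(454,208),(382,325),(450,325),(384,398),(447,398)]
for M in ([(x,y,z) for x,y,z in m],):
    p,r=fit([(c,M,np.array(q)/s)],[.571,.3,-.11]); print(p,r.round(1).tolist())
E
```

```text
[0.58509288 0.29935109 0.133     ] [0.54168051 0.3043102  0.133     ] 0.04369469584120982 [0.5633867  0.30183064 0.133     ]
img axes in world [-0.99356569  0.11325284  0.00100211] [0.10886337 0.95254153 0.28427698]
[ 0.5633404   0.30183378 -0.11553431] [[-0.4, -0.6], [1.3, -0.5], [-0.8, -0.3], [-0.3, -0.2], [0.2, 0.7], [0.2, 0.8], [-0.7, 0.4], [0.8, 0.4]]
```

```bash
python3 - <<'E'
from h import *
R=rot(-.1155); x,y=.5634,.3018
env.reach([x,y,.2],R); env.move_linear([x,y,.091],rate=.08)
print(get_state()["wrist_force"])
jaws.command_gripper(.03); s=get_state(); print(s["finger_gap"],s["wrist_force"],s["tool_pos"])
env.move_linear([x,y,.241],rate=.1); s=get_state(); print(s["finger_gap"],s["wrist_force"])
Rm=rot(.063+np.pi/2); X,Y=.492,.078
env.reach([X,Y,.2],Rm); env.move_linear([X,Y,.0845],rate=.07); s=get_state(); print(s["finger_gap"],s["wrist_force"],s["tool_pos"])
jaws.command_gripper(.085); env.hold(.3); s=get_state(); print(s["finger_gap"],s["wrist_force"],s["time_s"])
env.move_linear([X,Y,.25],rate=.12)
env.reach([.525,-.135,.28],rot(.063))
c=snap("wrist","w2"); cv2.imwrite("pics/w2b.png",cv2.resize(c["frame"][:,:,::-1],None,fx=1.42,fy=1.42,interpolation=cv2.INTER_CUBIC))
print(get_state()["time_s"],w2px(c,[[.525,-.135,.139],[X,Y,.12]])*1.42)
E
```

```text
[ 0.47078506  0.573963   -0.38549452]
0.04229917292502356 [1.83612844 0.47417407 3.1785479 ] [0.56406802 0.30217317 0.09174604]
0.04256442506641429 [-0.19408421  0.30230615 -1.88104843]
0.04267648497336743 [ 0.10426324  0.16917177 -3.04075387] [0.49225298 0.0781351  0.08482126]
0.08512688308926263 [ 0.23951801 -0.3536964   0.06717368] 9.7083
12.3417 [[403.5481103  264.41114933]
 [428.57059591 526.97367761]]
```

View pics/w2b.png

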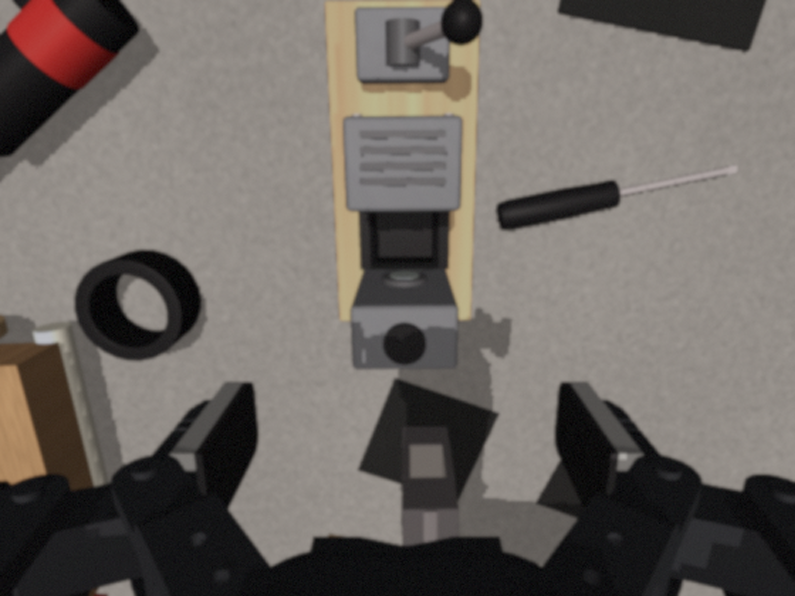

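The cell stands on the mat at (430,525) with a window facing the tester. The box tops are sharp enough for a final tester fit.

```bash
python3 - <<'E'
from fit import *
c=load("w2"); s=1.42
m=[(35,-85,139),(-35,-85,139),(35,-30,139),(-35,-30,139),(35,30,139),(-35,30,139),(35,75,139),(-35,75,139)]
q=np.array([(344,117),(461,117),(347,210),(459,209),(353,307),(457,306),(353,368),(457,367)])/s
p,r=fit([(c,m,q)],[.525,-.135,.06]); print(p,r.round(1).tolist())
print("hole",px2w(c,371/s,240/s,.047),px2w(c,439/s,240/s,.047))
print("ball",px2w(c,461.5/s,21/s,.106))
a,b=px2w(c,402/s,510/s,.12),px2w(c,459/s,510/s,.12);print("cell -y edge",a,b,np.linalg.norm(a-b))
E
```

```text
[ 0.52501163 -0.13811166  0.07345343] [[-1.7, -0.8], [1.5, -1.6], [-0.9, 1.2], [1.4, 1.2], [-2.3, -0.8], [1.4, -0.8], [-0.4, 1.6], [0.4, 1.6]]
hole [ 0.55115978 -0.13193301  0.047     ] [ 0.49692026 -0.13542001  0.047     ]
ball [ 0.49905348 -0.28078365  0.106     ]
cell -y edge [0.513707  0.0635286 0.12     ] [0.46975199 0.06073521 0.12      ] 0.04404368092955665
```

```bash
python3 - <<'E'
from h import *
X,Y=.491,.0781
env.reach([X,Y,.24],rot(.063)); env.move_linear([X,Y,.084],rate=.09)
jaws.command_gripper(.03); s=get_state(); print(s["finger_gap"],s["wrist_force"],s["tool_pos"])
env.move_linear([X,Y,.27],rate=.12)
R=rot(.068); x,y=.525,-.138
env.reach([x,y,.27],R); env.hold(.2); s=get_state(); f0=np.array(s["wrist_force"]); print(f0,s["finger_gap"],s["tool_pos"])
for z in (.135,.128,.124,.120,.115):
    env.move_linear([x,y,z],rate=.08 if z>.13 else .03); s=get_state(); d=np.array(s["wrist_force"])-f0; print(z,d.round(1),np.round(s["tool_pos"],4),np.round(s["moment"],2))
    if abs(d).max()>15: break
c=snap("side","s1"); p=w2px(c,[[x,y,.1]])[0].astype(int); a=c["frame"][max(p[1]-70,0):p[1]+70,p[0]-90:p[0]+90,::-1]
cv2.imwrite("pics/s1b.png",cv2.resize(a,None,fx=4,fy=4,interpolation=cv2.INTER_CUBIC)); print(s["time_s"])
E
```

```text
0.042328164719228165 [0.71290759 0.4969615  3.39735363] [0.49184654 0.07834832 0.08469245]
[ 0.08917148  0.31974927 -2.31368963] 0.04197772504181919 [ 0.52517224 -0.1367602   0.2701709 ]
0.135 [-0.3 -0.4 -0.7] [ 0.5253 -0.138   0.1355] [-0.02 -0.02 -0.02]
0.128 [ 0.1 -1.3 -0.8] [ 0.5247 -0.1381  0.1277] [-0.17 -0.03 -0.01]
0.124 [-0.9 -1.2  0.1] [ 0.5248 -0.138   0.1237] [-0.2   0.02  0.02]
0.12 [-0.8 -0.5 -0.1] [ 0.5248 -0.138   0.1197] [-0.29  0.05  0.  ]
0.115 [ 0.3 -0.  -1.3] [ 0.5247 -0.138   0.1147] [-0.28  0.02 -0.02]
21.4667
```

View pics/s1b.png

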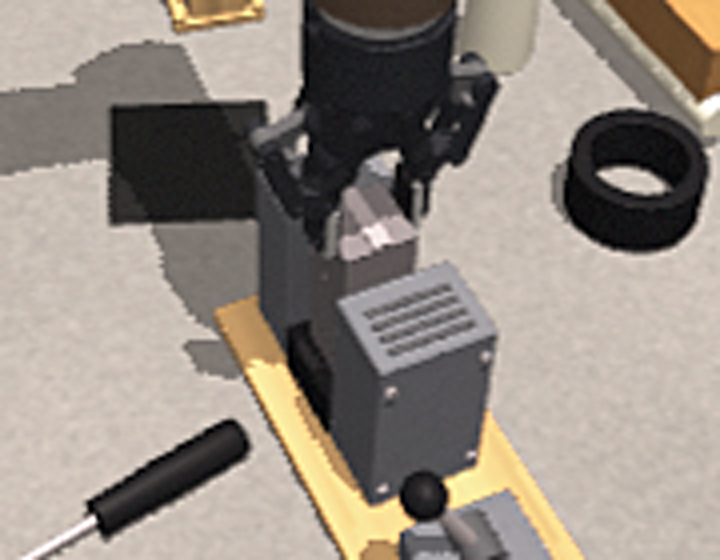

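The cell is 13 mm into the socket, upright between the boxes, and the contact forces are tiny. I'll lower it home and let go.

```bash
python3 - <<'E'
from h import *
x,y=.525,-.138
env.hold(.1); f0=np.array(get_state()["wrist_force"])
for z in (.108,.104,.102,.101,.100,.0993,.0986):
    env.move_linear([x,y,z],rate=.03); s=get_state(); d=np.array(s["wrist_force"])-f0; print(z,d.round(1),np.round(s["tool_pos"],4))
    if d[2]>6: break
    if abs(d).max()>20: break
E
```

```text
0.108 [ 1.5 -0.6 -0.7] [ 0.5247 -0.138   0.1076]
0.104 [ 1.5 -1.  -0.2] [ 0.5249 -0.138   0.1037]
0.102 [ 1.  -0.8 -0.5] [ 0.525  -0.138   0.1019]
0.101 [ 1.8 -1.2  0.7] [ 0.525 -0.138  0.101]
0.1 [-0.5 -1.4  4.8] [ 0.5252 -0.1382  0.1007]
0.0993 [-0.7 -1.6  8.1] [ 0.5254 -0.1384  0.1006]
```

```bash
python3 - <<'E'
from h import *
x,y=.525,-.138
jaws.command_gripper(.085); env.hold(.4); s=get_state(); print(s["finger_gap"],np.round(s["wrist_force"],1))
env.move_linear([x,y,.27],rate=.12)
jaws.command_gripper(0.0)
th=.068; R=rot(th)
P=lambda a,z: [x+np.cos(th)*a+np.sin(th)*.140, y+np.sin(th)*a-np.cos(th)*.140, z]
env.reach(P(-.095,.22),R)
c=snap("wrist","w3"); cv2.imwrite("pics/w3b.png",cv2.resize(c["frame"][:,:,::-1],None,fx=1.42,fy=1.42,interpolation=cv2.INTER_CUBIC))
env.move_linear(P(-.095,.097),rate=.1); env.hold(.1); f0=np.array(get_state()["wrist_force"])
for a in list(np.arange(-.08,.001,.01))+list(np.arange(.003,.031,.003)):
    env.move_linear(P(a,.097),rate=.05); s=get_state(); d=np.array(s["wrist_force"])-f0; print(round(a,3),d.round(1))
    if abs(d).max()>12: break
print(s["time_s"]); snap("side","s2"); c=load("s2"); p=w2px(c,[[x,y-.05,.1]])[0].astype(int); a=c["frame"][max(p[1]-70,0):p[1]+70,p[0]-90:p[0]+90,::-1]
cv2.imwrite("pics/s2b.png",cv2.resize(a,None,fx=4,fy=4,interpolation=cv2.INTER_CUBIC))
E
```

```text
0.08492836302504504 [ 0.8 -0.4 -0.4]
-0.08 [ 0.1  1.3 -0.9]
-0.07 [-0.4  0.4  0.4]
-0.06 [ 0.8  0.1 -0.8]
-0.05 [ 0.8  1.1 -0.5]
-0.04 [ 0.6 -0.5 -0.5]
-0.03 [-0.1  0.2  0.6]
-0.02 [ 0.3  0.1 -0.5]
-0.01 [-0.1  0.9  0.3]
-0.0 [ 0.5  1.  -0.8]
0.003 [ 0.6  1.1 -0.8]
0.006 [-0.1  1.1  0. ]
0.009 [ 0.7  0.5 -1.1]
0.012 [-0.3  0.3 -0.5]
0.015 [ 0.4  0.3 -1.1]
0.018 [ 1.8  0.3 -0.7]
0.021 [ 0.8  0.3 -0.2]
0.024 [-0.2  0.5  0. ]
0.027 [-0.3  0.3 -0.5]
0.03 [-0.1  0.5 -0.8]
34.55
```

View pics/s2b.png

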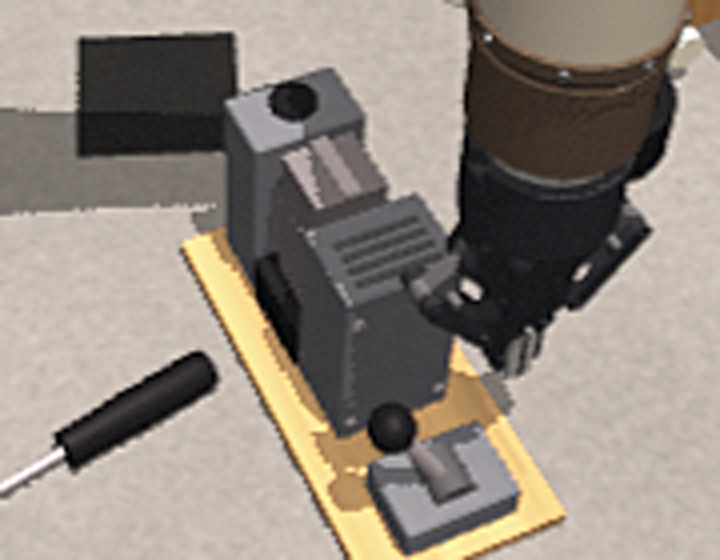

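```bash
python3 - <<'E'
from fit import *
s=get_state(); tp=np.array(s["tool_pos"]); print(tp,s["finger_gap"])
c=load("s2"); p=w2px(c,[[.525,-.188,.1]])[0].astype(int); o=np.array([p[0]-90,max(p[1]-70,0)])
print("tcp",(w2px(c,tp)[0]-o)*4)
th=.068; 
for j in(0,.15,.5,1.0):
    a=80*np.sin(j-.5);z=34+80*np.cos(j-.5); C=np.array([.525,-.138])
    w=[C[0]+(np.cos(th)*a+np.sin(th)*140)/1000,C[1]+(np.sin(th)*a-np.cos(th)*140)/1000,z/1000]
    print(j,np.round(w,3),"s2crop",(w2px(c,[w])[0]-o)*4,"w3",w2px(load("w3"),[w])[0]*1.42)
E
```

```text
[ 0.56447776 -0.27560311  0.09694202] 0.00019122288104430235
tcp [499.37957195 392.90889194]
0 [ 0.496 -0.28   0.104] s2crop [382.73965747 430.9426481 ] w3 [306.92605588 275.15098391]
0.15 [ 0.507 -0.28   0.109] s2crop [402.62177048 418.01073671] w3 [286.1911145  277.28832168]
0.5 [ 0.535 -0.278  0.114] s2crop [451.31942466 394.01076901] w3 [235.44579518 279.4636982 ]
1.0 [ 0.573 -0.275  0.104] s2crop [514.94861872 379.48464776] w3 [174.79578995 275.19478473]
```

View pics/w3b.png

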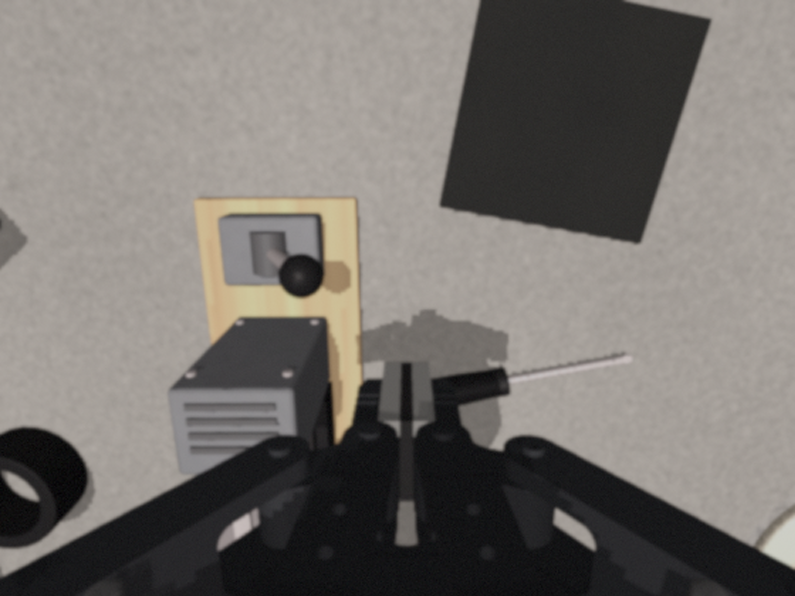

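```bash
python3 - <<'E'
from h import *
c=load("s2"); p=w2px(c,[[.525,-.188,.1]])[0].astype(int); o=np.array([p[0]-90,max(p[1]-70,0)])
tp=np.array([.5645,-.2756,.097])
for z in(.097,.107,.117,.127): print(z,(w2px(c,[[*tp[:2],z]])[0]-o)*4)
th=.068;a=-.095
q=[.525+np.cos(th)*a+np.sin(th)*.14,-.138+np.sin(th)*a-np.cos(th)*.14]
for z in (.22,.23,.24): print(z,w2px(load("w3"),[[*q,z]])*1.42)
E
```

```text
0.097 [499.42766528 392.82821692]
0.107 [501.50591277 381.77529749]
0.117 [503.61668184 370.5494158 ]
0.127 [505.76074188 359.14647991]
0.22 [[403.58351977 353.6875829 ]]
0.23 [[403.44613619 365.13502305]]
0.24 [[403.2928773  377.90526767]]
```

```bash
cat > sweep.py <<'E'
from h import *
x,y,th=.525,-.138,.068; R=rot(th)
P=lambda a,z: [x+np.cos(th)*a+np.sin(th)*.140, y+np.sin(th)*a-np.cos(th)*.140, z]
def tile(cn):
    c=capture(cn); p=w2px(c,[P(0,.1)])[0].astype(int)
    t=c["frame"][p[1]-40:p[1]+50,p[0]-45:p[0]+45,::-1]
    return cv2.resize(t,(260,260),interpolation=cv2.INTER_CUBIC)
E
python3 - <<'E'
from sweep import *
env.move_linear(P(.03,.2),rate=.15); env.move_linear(P(-.095,.2),rate=.15); env.move_linear(P(-.095,.083),rate=.12)
env.hold(.1); f0=np.array(get_state()["wrist_force"]); T=[]
for a in(-.08,-.07,-.06,-.05,-.04,-.03,-.02):
    env.move_linear(P(a,.083),rate=.05); d=np.array(get_state()["wrist_force"])-f0; print(a,d.round(1))
    if a in(-.08,-.05,-.02): T.append(np.vstack([tile("side"),tile("scene")]))
    if abs(d).max()>12: break
cv2.imwrite("pics/t1.png",np.hstack(T)); print(get_state()["time_s"],get_state()["tool_pos"])
E
```

```text
-0.08 [0.1 0.1 0.5]
-0.07 [-0.8  0.4  0.7]
-0.06 [-0.9  0.8 -0.4]
-0.05 [-3.1  1.8  4.3]
-0.04 [-12.7   5.2  22.9]
39.6917 [ 0.49241484 -0.2807553   0.08652246]
```

View pics/t1.png

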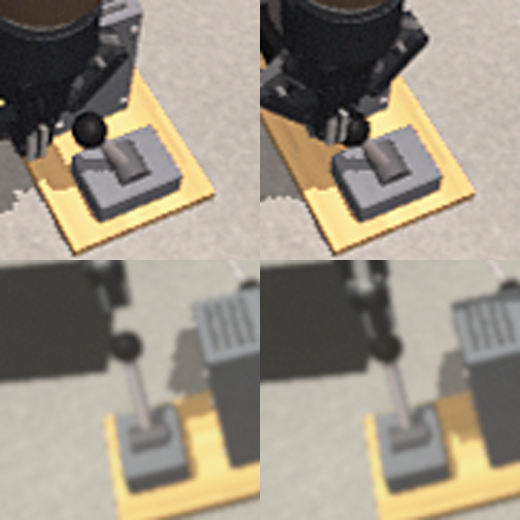

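The fingertips met the ball's upper half (force mostly upward), so the shut tips sit higher than I assumed. I'll back off and sweep lower.

```bash
python3 - <<'E'
from sweep import *
env.move_linear(P(-.095,.09),rate=.1); env.move_linear(P(-.095,.063),rate=.1)
env.hold(.1); f0=np.array(get_state()["wrist_force"]); T=[]
for a in(-.075,-.06,-.05,-.04,-.03,-.02,-.01,0,.005,.01,.015,.02,.025):
    env.move_linear(P(a,.063),rate=.06); d=np.array(get_state()["wrist_force"])-f0; print(a,d.round(1))
    if abs(d).max()>9: break
T.append(np.vstack([tile("side"),tile("scene")]))
env.move_linear(P(a-.02,.063),rate=.1); env.move_linear(P(-.09,.063),rate=.15)
env.move_linear(P(-.09,.25),rate=.2); env.reach([.45,-.05,.3],R)
T.append(np.vstack([tile("side"),tile("scene")]))
c=snap("side","s3"); p=w2px(c,[[.525,-.138,.1]])[0].astype(int); q=cv2.resize(c["frame"][p[1]-65:p[1]+65,p[0]-32:p[0]+33,::-1],(260,520),interpolation=cv2.INTER_CUBIC)
cv2.imwrite("pics/t2.png",np.hstack(T+[q])); print(get_state()["time_s"],get_state()["tool_pos"])
E
```

```text
-0.075 [ 0.9 -0.6 -0.4]
-0.06 [-0.   1.6  0.3]
-0.05 [ 0.3  0.7 -0.8]
-0.04 [ 0.2 -0.5 -0.2]
-0.03 [ 0.1  0.  -1. ]
-0.02 [ 0.8  0.8 -0.8]
-0.01 [-0.1  0.5 -0.3]
0 [ 0.2 -0.  -1. ]
0.005 [ 0.4  0.2 -0.2]
0.01 [-0.4  1.  -1.1]
0.015 [-2.8  1.2  0.7]
0.02 [-11.6  -0.3   6.4]
48.0833 [ 0.44993203 -0.05101686  0.29932397]
```

View pics/t2.png

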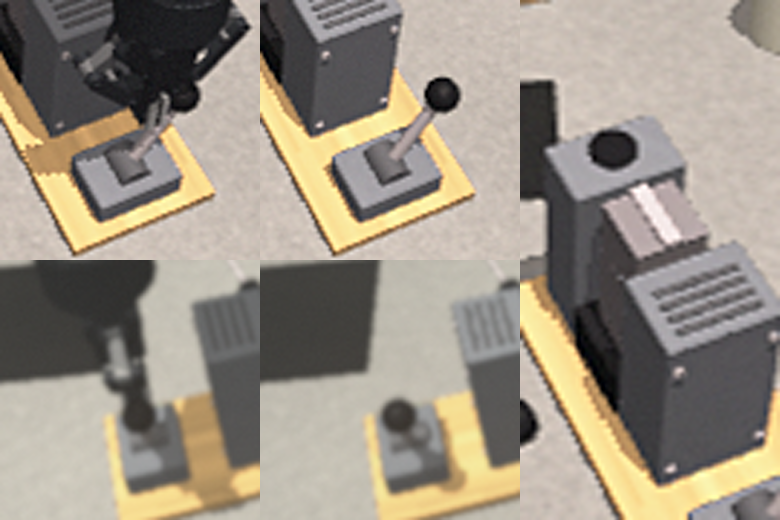

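The lever lies over to the +x side, and the push ended against the stop (11.6 N). The cell sits level with the boxes, its rib along the light axis, and the arm is clear, so I'll hand in.

```bash
python3 -c "
from h import *
print(np.round(get_state()['wrist_force'],1)); order.finish_job()"
```

```text
[-0.1  0.3 -0.2]
the job is handed in; nothing more can be done
```

The job is done and handed in at about 48 s of the 67 s allowed; no verdict comes back.

- **Cell:** I took it from the rack's middle slot, stood it on the 110 mm mat and let go. I then regripped it on its other two sides and lowered it into the socket. It met the floor at TCP height 0.1007 m (0.1005 expected), with an upward force of about 8 N, and I released it there.
- **Switch:** The first sweep passed over the ball without touching it. The second pressed on the ball's upper half and was stopped at about 23 N. The third, lower sweep pushed the lever over until the force rose to 11.6 N at the stop.
- **Last checks:** The final pictures show the lever over on the +x side, the cell upright and level with the boxes with its rib along the light axis, and the arm clear with wrist force near 0. I saw no bystander move, but I did not measure their positions again.
- **Disagreements:** The first scene-camera fit put the rack about 8 mm and the tester about 6 mm off in x from the wrist-camera fits; I used the wrist fits. The shut fingertips behaved as if they sat more than 1 cm above the nominal TCP, which explains the two failed sweeps.

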